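# Release the die clamp through its hidden notch

### The job

The toe jaw of the grey clamp rail must come up so that the die below it can be changed. Feel with a fingertip along the rail's far side edge (the long dark edge that faces away from the robot) until it drops into the thumb notch, then push the release key inside the notch fully home towards the robot, and take the finger out again, leaving the key in and the jaw up. Do not push the jaw itself, lift nothing, and leave the die and the other things where they are.

Things in the scene. Friction and masses are not known exactly. Their poses are not given: they have to be found in the camera images.
- rail: Fixed grey clamp rail, 356 mm long (its y), 64 mm wide (its x); origin at the centre of its underside on the board, z up, +x to the far side, away from the robot. Front bar at x -32 to -8 mm, 44 mm high, with hinge cheeks 59 mm high near y = 0. The far half, x -8 to +30 mm, is 38 mm high: grey end caps at |y| 80 to 178 mm, between them a dark edge bar.
- far_edge (a point): Middle of the rail's far face, halfway up (rail x = +30, y = 0, z = 19 mm); axes as the rail's. Caps and dark bar form one flat upright face here, from the board to z = 38 mm. The dark bar has one notch, 46 mm long in y, open at the top and far side, floor 4 mm above the board; its centre is anywhere from y = -45 to +45 mm, not reported: feel or look for it.
- release_key (a joint): Travel of the release key in m: 0 = out, 0.010 = fully home. Its face, 42 mm wide, 6 to 34 mm above the board, stands 14 mm inside the notch (rail x = +16 mm). It slides along the rail's -x, towards the robot; takes about 5 to 10 N (friction, no spring) and stays where it is left. A linkage raises the jaw with it, 0.45 rad at full travel.
- jaw: Steel toe jaw with a rubber foot on the front bar; origin on its hinge, 52 mm above the board at rail x = -20 mm, y = 0. It reaches 52 mm towards the rail's -x, over the die, and tilts up as the key goes in (to about 80 mm above the board). Not to be pushed.
- die: Cutting die of dark strip steel, 88x40x30 mm, loose, lying lengthwise along the rail under the jaw's foot; origin at the centre of its underside.
- scriber: Scriber with a yellow wooden handle, 13x140x13 mm (long in its y), lying on the board beyond the rail's far edge; loose bystander; origin at the centre of its underside
- punch: Grey steel hole punch, 18x104x18 mm (long in its y), lying on the board beyond the rail's far edge; loose bystander; origin at the centre of its underside
- weight: Steel weight with a wooden knob, 50x62x48 mm, on the robot's side of the rail; loose bystander; origin at the centre of its underside
- blanks: Tied stack of tan leather blanks, 93x60x21 mm, on the robot's side of the rail; loose bystander; origin at the centre of its underside
Mind the look-alikes: they are no part of the job. Leave any yellow look-alike of the die alone.

How it is judged:
By the outcome, as a careful person would: the job done as asked, in the order asked, and still so for the second after the job is handed in, with the robot touching nothing.
It also fails if it takes over 54 s, if anything falls off the work surface, if the arm or the gripper's body presses on something with over 40 N, if the wrist force passes 120 N, or if a joint passes its speed limit or range.

### The arm

A 6-joint arm with a two-finger parallel gripper is mounted at the origin on a cart in front of the work surface, level with it; the furniture and walls round the work are solid. World frame = base frame: x ahead of the robot, y to its left, z up, the work surface at z = 0. Lengths are in m, angles in degrees, forces in N, time in s.
With the tool pointing down it reaches from about 0.35 to 0.875 m from the base axis. Payload 4.2 kg.
Tool frame: the origin (TCP) lies on the front face of the gripper's body, between the roots of the fingers; the fingertips stand 70 mm ahead of it and the grasp point (between the pads) lies 51 mm ahead of it (r.nose_length is the distance from the TCP to the fingertips, in m); z points along the fingers, y is the direction in which the jaws open and shut (so a half turn about z gives the same grasp; the last joint's range is limited). The gripper opens to 87 mm and grips with 3 to 60 N. Pads are 19 mm wide; open, the fingers measure 117 mm over their backs; the gripper's body (75 mm by 190 mm) begins 51 mm behind the grasp point.
Start: joints at [82.999, 22.042, 0.453, 0, -68.411, -14.817], TCP at [0.232, 0.58, 0.292] pointing down, gripper open.
Joint ranges: [-179.83, 179.83], [-69.29, 118.12], [-61.27, 80.66], [-181.25, 117.63], [-171.15, -9.14], [-177.46, 177.46]. Speed limits (degrees/s): [159.86, 159.86, 180, 180, 180, 180].

### API

Orientations are given as a 3x3 rotation matrix whose columns are the frame's x, y, z axes.
In Python, from station import telemetry, capture, order, r gives the robot as it stands.
- The arm moves only by the tool drive_tool, never from a script. Its argument "series" is a list of rows, each a list of 4 numbers: the shift along the tool's x, y, z as a fraction of full scale, then the turn about the tool's z as a fraction of full scale. In form: [[dx, dy, dz, turn], ...]. A call has 1 to 10 rows; each row is the pose to reach, as a shift and turn from the pose commanded when the call began, along the tool's axes at that moment; what a row does not reach only later rows make up. Full scale, the value 1, is 0.12 m for a shift and 2 rad for a turn. A row lasts 1/8 s, in which the tool goes at most 62.5 mm and 10.7 degrees, less where a joint would pass 70% of its speed; a pose out of reach is approached as far as the arm can. A call with a number of a shift or a turn outside -1 to 1 is refused whole. A call with a gripper value outside its range is refused whole. "fingers" is the finger opening in mm, from 0 to 87, set as the call begins (left out, the last holds). The fingers move at their own pace and stop on an object; the grip force is fixed at half the most. Time passes only in rows, so rows that repeat a pose let the fingers close. It gives the time, the measured TCP pose, the force and the opening at its end, in the units of the state.
- telemetry.sense(): the state, without advancing time (a new reading comes with each control period).
- capture(name): name is "side" or "top"; returns a dict with "color" (420x560x3 uint8, blue, green, red), "fx", "fy", "cx", "cy" (pixels), "eye" and "attitude" of the camera in the world. Camera axes: x right, y up, looking along -z (the intrinsics and any distortion apply to the point x, -y, -z); pixel columns grow to the right and rows downward; lengths in m; the calibration is good to about 2 mm. A picture is of the moment at which its call begins. There is no depth.
- order.finish_job(): hands the job in, once; it reports no verdict.
The state is a dict: "time_s": time; "joints": joint angles; "joint_velocities": joint speeds; "effort": joint torques, N m; "tcp_pos": TCP position; "ee_rot": TCP orientation; "wrist_force": force on the tool from outside, world axes, zero at the start; "moment": the same for the moment, N m; "gripper_width": opening from 0.0 (shut) to 1.0 (fully open).
Only numpy, scipy, OpenCV 4.12 (cv2) and the standard library are available. Lean on these libraries where they do the work, as an engineer would, in place of code of your own. Each camera call takes 0.05 s, during which the arm holds its last target. There are 200 camera calls.

## Working session

There is one attempt and no reset: what is moved stays moved. The work goes in short steps, Python scripts to look and compute and a tool call to move; the robot and the scene stay as the last step left them, time stands still between calls to the robot, and variables do not carry over. Pictures are saved under pics/ and viewed, about 8 in all and at most 12, crops included, and the job is handed in when it is done.

Besides the shell and the picture viewer there is one more tool, called as name(argument=value, ...), one argument or row to a line, values as JSON. drive_tool: Moves the arm, as the interface text tells. Shift numbers are shares of 0.12 m and turn numbers shares of 2 rad, none past 1 either way. Its arguments: {"type":"object","properties":{"series":{"type":"array","items":{"type":"array","items":{"type":"number","minimum":-1,"maximum":1}}},"fingers":{"type":"number"}},"required":["series"]}

```bash
mkdir -p pics; python3 - <<'E'
from station import telemetry, capture, order, r
import cv2,pickle
s=telemetry.sense();print(s)
for n in("top","side"):
    c=capture(n);cv2.imwrite(f"pics/{n}1.png",c["color"]);pickle.dump(c,open(f"{n}1.pkl","wb"));print({k:v for k,v in c.items() if k!="color"})
E
```

```text
{'time_s': 0.0, 'joints': array([ 8.29979016e+01,  2.20903834e+01,  3.78648823e-01, -3.08979095e-02,
       -6.84116172e+01, -1.48158871e+01]), 'joint_velocities': array([ 0.00482917, -0.063242  ,  0.00822564, -0.03461102, -0.0194224 ,
        0.00652501]), 'effort': array([ 7.68640984e-05, -3.90670681e+01,  1.87405014e+01,  4.21979919e+00,
        1.09639275e-02, -1.93924525e-04]), 'tcp_pos': array([0.23209401, 0.57980661, 0.29115076]), 'ee_rot': array([[ 9.28295269e-01, -3.71843133e-01, -7.60144912e-04],
       [-3.71843904e-01, -9.28292951e-01, -2.07565773e-03],
       [ 6.61819083e-05,  2.20947850e-03, -9.99997557e-01]]), 'wrist_force': array([ 0.6136807 , -0.27577925,  1.20867943]), 'moment': array([0.02130301, 0.04212254, 0.00525767]), 'gripper_width': 0.9966945491851393}
{'fx': 482.3008068588949, 'fy': 482.3008068588949, 'cx': 274.7352195101025, 'cy': 217.7562296437829, 'eye': array([ 0.35884374, -0.02168304,  0.96101192]), 'attitude': array([[ 0.02132184,  0.98175829, -0.18893396],
       [-0.99976102,  0.02002544, -0.00876818],
       [-0.00482475,  0.18907576,  0.98195065]])}
{'fx': 508.05456612118775, 'fy': 508.05456612118775, 'cx': 280.8681243006733, 'cy': 207.74973425651635, 'eye': array([ 0.50847744, -0.79773445,  0.53861837]), 'attitude': array([[ 0.99842286,  0.02411146, -0.05069933],
       [-0.05594225,  0.50316528, -0.86237762],
       [ 0.00471696,  0.86385377,  0.50372057]])}
```

View pics/top1.png

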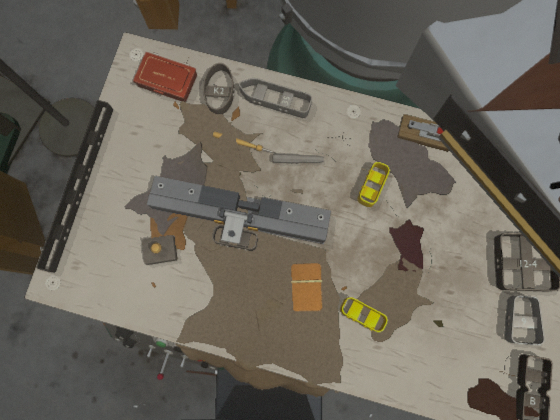

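View pics/side1.png

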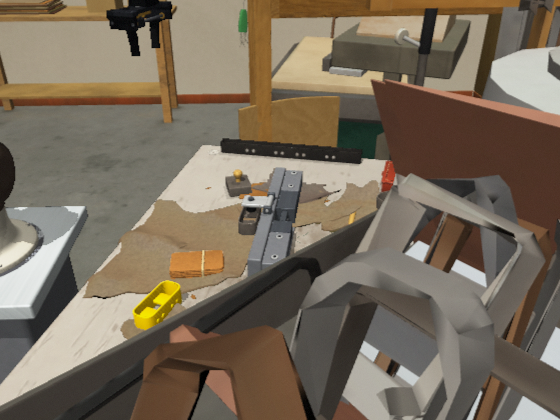

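The top view shows the rail from about (150,190) to (328,228), with the jaw at (235,230). The scriber is at (240,142), the punch at (297,158), and there seems to be a dark gap in the far edge near (248,205). The side view shows the rail around (275,220), partly hidden by foreground furniture. Next I'll zoom in and measure.

```bash
cat > h.py <<'E'
import numpy as np,pickle,cv2
def ray(c,u,v,z):
    d=c["attitude"]@np.array([(u-c["cx"])/c["fx"],-(v-c["cy"])/c["fy"],-1]);e=c["eye"];return e+d*(z-e[2])/d[2]
def proj(c,p):
    q=c["attitude"].T@(np.array(p)-c["eye"]);return c["cx"]+c["fx"]*q[0]/-q[2],c["cy"]-c["fy"]*q[1]/-q[2]
E
python3 - <<'E'
from h import *
c=pickle.load(open("top1.pkl","rb"))["color"]
cv2.imwrite("pics/crop1.png",cv2.resize(c[125:265,140:340],None,fx=4,fy=4,interpolation=cv2.INTER_CUBIC))
E
```

```text
(no output)
```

View pics/crop1.png

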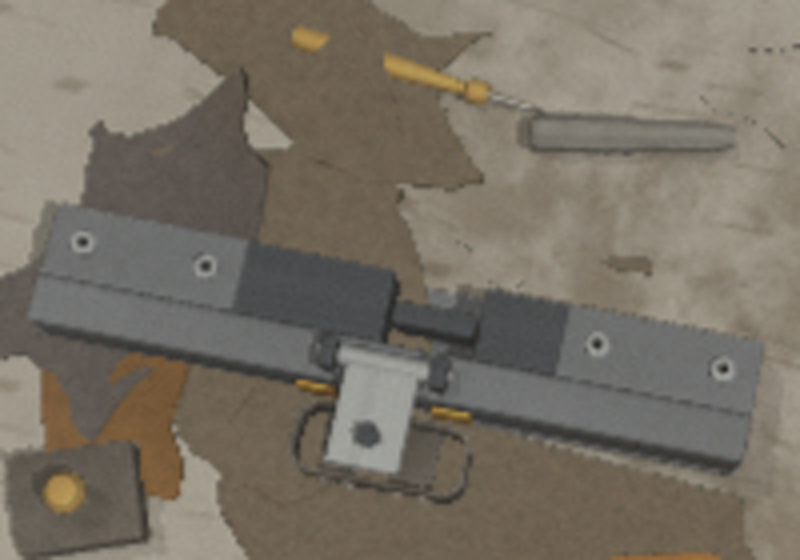

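The crop shows the far top edge running from (60,205) to (763,342). The notch lies between (397,272) and (483,290), with the key visible inside. The punch's lower edge is at about (530,148)–(735,150).

```bash
python3 - <<'E'
from h import *
c=pickle.load(open("top1.pkl","rb"))
f=lambda u,v,z:ray(c,140+(u+.5)/4-.5,125+(v+.5)/4-.5,z)
L=f(60,205,.038);R=f(763,342,.038);a=f(397,272,.038);b=f(483,290,.038)
print(L,R,np.linalg.norm(L-R),a,b,np.linalg.norm(a-b))
ey=(L-R)/np.linalg.norm(L-R);ex=np.array([ey[1],-ey[0],0]);M=(L+R)/2
print("ey",ey,"ex",ex,"yaw",np.degrees(np.arctan2(ex[1],ex[0])),"mid far",M)
print("notch y",(a-M)@ey,(b-M)@ey,"x dev",(a-M)@ex,(b-M)@ex)
for n,u,v,z in[("punchL",525,150,0),("punchR",737,152,0),("scrtip",540,112,0),("jawnear",365,470,.05),("capnear",35,318,.044)]:
  p=f(u,v,z);print(n,p.round(3),"rail xy",((p-M)@ex+.030).round(4),((p-M)@ey).round(4))
# tool-frame move
t=np.array([.2321,.5798,.2912])
m=(a+b)/2
print("notch far-face centre",m)
yaw=np.arctan2(ex[1],ex[0]);print("tool x yaw now",np.degrees(np.arctan2(-.3718,.9283)))
E
```

```text
[0.61619956 0.22668241 0.038     ] [ 0.55383469 -0.12180457  0.038     ] 0.3540233791058249 [0.58538898 0.05824372 0.038     ] [0.57714643 0.01565768 0.038     ] 0.04337637895714731
ey [0.17616033 0.98436149 0.        ] ex [ 0.98436149 -0.17616033  0.        ] yaw -10.146189054638723 mid far [0.58501713 0.05243892 0.038     ]
notch y 0.005779527205971525 -0.037592538645826006 x dev -0.0006565312716905205 -0.0012682135269424626
punchL [ 0.661 -0.003  0.   ] rail xy 0.1146 -0.0408
punchR [ 0.662 -0.113  0.   ] rail xy 0.1351 -0.1488
scrtip [ 0.682 -0.01   0.   ] rail xy 0.1364 -0.0443
jawnear [0.485 0.069 0.05 ] rail xy -0.0712 -0.0013
capnear [0.557 0.233 0.044] rail xy -0.0291 0.1732
notch far-face centre [0.58126771 0.0369507  0.038     ]
tool x yaw now -21.826944733928844
```

drive_tool(
  series=[
    [0.4,0.27,0,-0.05],
    [0.85,0.56,0,-0.102],
    [0.85,0.56,0,-0.102],
  ],
  fingers=0,
)

```text
time_s: 0.48
tcp_pos: [0.3035, 0.4768, 0.2922]
ee_rot: [[0.984, -0.179, -0.001], [-0.179, -0.984, -0.001], [-0.0, 0.001, -1.0]]
wrist_force: [-0.5, 0.1, -0.6]
gripper_width: 0.744
```

drive_tool(
  series=[
    [0.4,0.33,0,0],
    [0.82,0.667,0,0],
    [0.82,0.667,0,0],
  ],
)

```text
time_s: 0.85
tcp_pos: [0.3863, 0.3815, 0.292]
ee_rot: [[0.984, -0.181, -0.0], [-0.181, -0.984, -0.001], [-0.0, 0.001, -1.0]]
wrist_force: [0.3, -0.2, -0.6]
gripper_width: 0.401
```

drive_tool(
  series=[
    [0.4,0.33,0,0],
    [0.82,0.667,0,0],
    [0.82,0.667,0,0],
  ],
)

```text
time_s: 1.23
tcp_pos: [0.469, 0.2862, 0.2917]
ee_rot: [[0.984, -0.18, -0.0], [-0.18, -0.984, -0.001], [-0.0, 0.001, -1.0]]
wrist_force: [-0.4, 0.3, -0.3]
gripper_width: 0.064
```

drive_tool(
  series=[
    [0.4,0.33,0.2,0],
    [0.82,0.667,0.4,0],
    [0.82,0.667,0.4,0],
  ],
)

```text
time_s: 1.6
tcp_pos: [0.5508, 0.1907, 0.2418]
ee_rot: [[0.984, -0.178, -0.004], [-0.178, -0.984, -0.002], [-0.003, 0.003, -1.0]]
wrist_force: [-0.2, 0.2, 0.5]
gripper_width: 0.008
```

drive_tool(
  series=[
    [0.4,0.33,0.2,0],
    [0.82,0.667,0.4,0],
    [0.82,0.667,0.4,0],
    [0.82,0.667,0.4,0],
  ],
)

```text
time_s: 2.1
tcp_pos: [0.6332, 0.0967, 0.1959]
ee_rot: [[0.985, -0.175, -0.0], [-0.175, -0.985, -0.0], [-0.0, 0.0, -1.0]]
wrist_force: [-0.6, -0.4, 0.4]
gripper_width: 0.007
```

drive_tool(
  series=[
    [0,0,0.4,0],
    [0,0,0.8,0],
    [0,0,0.9,0],
    [0,0,0.9,0],
  ],
)

```text
time_s: 2.6
tcp_pos: [0.6334, 0.0971, 0.0892]
ee_rot: [[0.985, -0.174, 0.001], [-0.174, -0.985, -0.0], [0.001, -0.0, -1.0]]
wrist_force: [0.9, 0.0, 0.2]
gripper_width: 0.002
```

```bash
python3 - <<'E'
from station import telemetry, capture
from h import *
s=telemetry.sense();print(s["tcp_pos"],s["wrist_force"])
c=capture("top");i=c["color"]
cv2.imwrite("pics/top2.png",cv2.resize(i[125:265,140:340],None,fx=4,fy=4,interpolation=cv2.INTER_CUBIC))
E
```

```text
[0.63336241 0.09705374 0.08917679] [0.93759286 0.0372672  0.20339212]
```

View pics/top2.png

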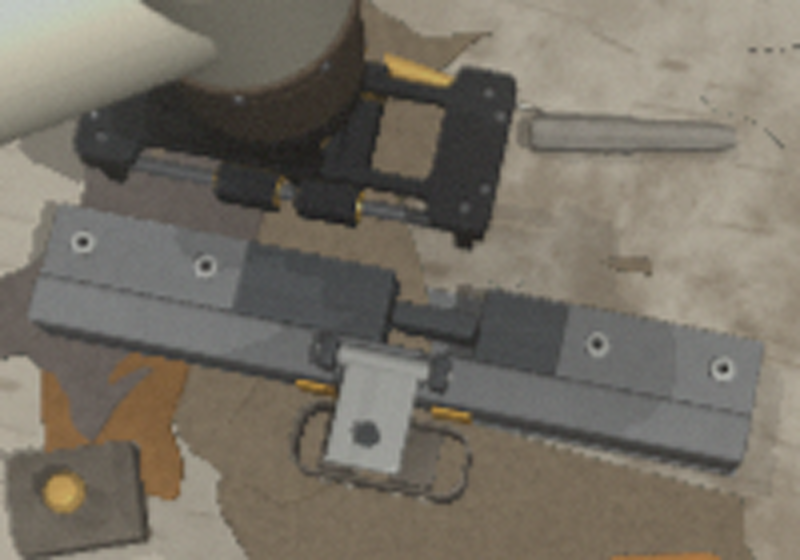

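The gripper is beyond the rail's far edge, left of the notch, and clear of the punch. Next I'll approach the face.

drive_tool(
  series=[
    [-0.1,0,0,0],
    [-0.2,0,0,0],
    [-0.2,0,0,0],
    [-0.2,0,0,0],
  ],
)

```text
time_s: 3.15
tcp_pos: [0.6097, 0.0999, 0.0889]
ee_rot: [[0.984, -0.176, 0.001], [-0.176, -0.984, 0.0], [0.001, -0.0, -1.0]]
wrist_force: [0.1, 0.7, 0.1]
gripper_width: 0.005
```

drive_tool(
  series=[
    [-0.012,0,0,0],
    [-0.024,0,0,0],
    [-0.024,0,0,0],
  ],
)

```text
time_s: 3.52
tcp_pos: [0.6066, 0.1002, 0.0881]
ee_rot: [[0.984, -0.176, -0.0], [-0.176, -0.984, -0.0], [-0.0, 0.0, -1.0]]
wrist_force: [-0.7, 1.0, -0.8]
gripper_width: 0.006
```

drive_tool(
  series=[
    [-0.012,0,0,0],
    [-0.016,0,0,0],
    [-0.016,0,0,0],
  ],
)

```text
time_s: 3.9
tcp_pos: [0.6051, 0.1006, 0.0883]
ee_rot: [[0.984, -0.176, 0.001], [-0.176, -0.984, 0.0], [0.001, -0.0, -1.0]]
wrist_force: [1.0, -0.9, -1.4]
gripper_width: 0.007
```

drive_tool(
  series=[
    [-0.01,0,0,0],
    [-0.01,0,0,0],
  ],
)

```text
time_s: 4.15
tcp_pos: [0.6049, 0.1007, 0.0884]
ee_rot: [[0.984, -0.176, 0.003], [-0.176, -0.984, 0.0], [0.003, -0.001, -1.0]]
wrist_force: [5.1, -1.9, -4.3]
gripper_width: -0.0
```

drive_tool(
  series=[
    [-0.01,0,0,0],
    [-0.01,0,0,0],
  ],
)

```text
time_s: 4.4
tcp_pos: [0.6048, 0.1007, 0.0885]
ee_rot: [[0.985, -0.175, 0.006], [-0.175, -0.985, 0.001], [0.005, -0.002, -1.0]]
wrist_force: [7.3, -5.1, -4.6]
gripper_width: 0.004
```

drive_tool(
  series=[
    [-0.01,0,0,0],
    [-0.01,0,0,0],
  ],
)

```text
time_s: 4.65
tcp_pos: [0.6046, 0.1008, 0.0886]
ee_rot: [[0.985, -0.175, 0.008], [-0.175, -0.985, 0.001], [0.007, -0.002, -1.0]]
wrist_force: [10.4, -6.1, -7.5]
gripper_width: -0.001
```

Contact is at about 8–10 N. I'll ease off slightly and slide along the edge towards the notch.

drive_tool(
  series=[
    [0.008,0.06,0,0],
    [0.008,0.12,0,0],
    [0.008,0.18,0,0],
    [0.008,0.24,0,0],
    [0.008,0.24,0,0],
  ],
)

```text
time_s: 5.28
tcp_pos: [0.5997, 0.0732, 0.0897]
ee_rot: [[0.984, -0.175, 0.007], [-0.175, -0.985, 0.002], [0.007, -0.003, -1.0]]
wrist_force: [6.2, -0.9, -0.4]
gripper_width: 0.002
```

drive_tool(
  series=[
    [0,0.05,0,0],
    [0,0.1,0,0],
    [0,0.15,0,0],
    [0,0.15,0,0],
  ],
)

```text
time_s: 5.78
tcp_pos: [0.5966, 0.0557, 0.0896]
ee_rot: [[0.984, -0.175, 0.007], [-0.175, -0.985, 0.002], [0.007, -0.003, -1.0]]
wrist_force: [5.1, -0.2, -0.6]
gripper_width: 0.006
```

drive_tool(
  series=[
    [0,0.04,0,0],
    [0,0.04,0,0],
    [0,0.04,0,0],
  ],
)

```text
time_s: 6.15
tcp_pos: [0.5957, 0.0511, 0.0896]
ee_rot: [[0.985, -0.175, 0.007], [-0.175, -0.985, 0.002], [0.006, -0.003, -1.0]]
wrist_force: [4.7, 0.2, -0.4]
gripper_width: 0.002
```

drive_tool(
  series=[
    [0,0.04,0,0],
    [0,0.04,0,0],
    [0,0.04,0,0],
  ],
)

```text
time_s: 6.52
tcp_pos: [0.5912, 0.0454, 0.0878]
ee_rot: [[0.984, -0.176, -0.003], [-0.176, -0.984, -0.001], [-0.002, 0.001, -1.0]]
wrist_force: [-0.2, -0.5, -0.2]
gripper_width: 0.007
```

The fingertip dropped in. I'll centre it in the notch, then go in.

drive_tool(
  series=[
    [0,0.03,0,0],
    [0,0.06,0,0],
    [0,0.06,0,0],
  ],
)

```text
time_s: 6.9
tcp_pos: [0.5908, 0.038, 0.0882]
ee_rot: [[0.984, -0.176, -0.0], [-0.176, -0.984, -0.0], [-0.0, 0.0, -1.0]]
wrist_force: [-0.0, -0.8, -0.4]
gripper_width: 0.004
```

drive_tool(
  series=[
    [-0.03,0,0,0],
    [-0.06,0,0,0],
    [-0.06,0,0,0],
    [-0.06,0,0,0],
  ],
)

```text
time_s: 7.4
tcp_pos: [0.5839, 0.0398, 0.0883]
ee_rot: [[0.984, -0.176, 0.0], [-0.176, -0.984, 0.0], [0.0, -0.0, -1.0]]
wrist_force: [0.0, -0.2, -0.4]
gripper_width: 0.009
```

```bash
python3 - <<'E'
from station import telemetry, capture
from h import *
s=telemetry.sense();print(s["tcp_pos"],s["wrist_force"])
c=capture("top")["color"];d=capture("side")["color"]
a=cv2.resize(c[150:265,160:330],None,fx=3,fy=3,interpolation=cv2.INTER_CUBIC)
b=cv2.resize(d[150:265,210:330],None,fx=3,fy=3,interpolation=cv2.INTER_CUBIC)
cv2.imwrite("pics/n3.png",np.hstack([a,b])[:,:800])
E
```

```text
[0.58394411 0.03982645 0.08830355] [ 0.04680533 -0.21522611 -0.383383  ]
```

View pics/n3.png

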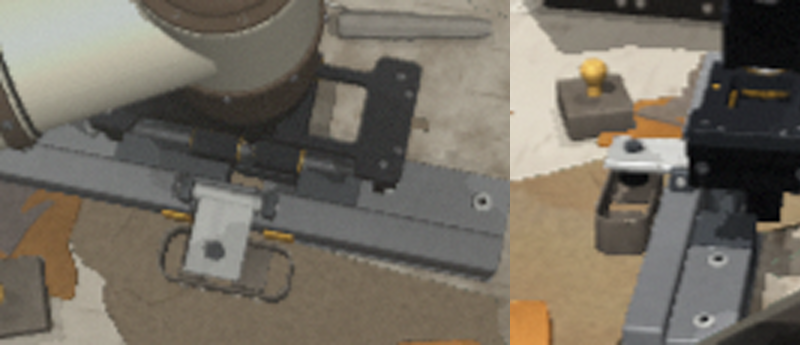

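The fingers are inside the notch with no contact force, and the body clears the jaw in both views. I'll push the key in steps.

drive_tool(
  series=[
    [-0.02,0.01,0,0],
    [-0.04,0.02,0,0],
    [-0.05,0.02,0,0],
    [-0.05,0.02,0,0],
  ],
)

```text
time_s: 8.0
tcp_pos: [0.5792, 0.0385, 0.0886]
ee_rot: [[0.984, -0.175, 0.004], [-0.175, -0.985, 0.001], [0.004, -0.001, -1.0]]
wrist_force: [5.2, -1.6, -2.4]
gripper_width: 0.003
```

drive_tool(
  series=[
    [-0.02,0,0,0],
    [-0.03,0,0,0],
    [-0.04,0,0,0],
    [-0.04,0,0,0],
  ],
)

```text
time_s: 8.5
tcp_pos: [0.5747, 0.0393, 0.0886]
ee_rot: [[0.985, -0.175, 0.005], [-0.175, -0.985, 0.001], [0.004, -0.001, -1.0]]
wrist_force: [6.0, -2.5, -2.7]
gripper_width: 0.009
```

drive_tool(
  series=[
    [-0.01,0,0,0],
    [-0.02,0,0,0],
    [-0.02,0,0,0],
  ],
)

```text
time_s: 8.88
tcp_pos: [0.5723, 0.0398, 0.0886]
ee_rot: [[0.985, -0.175, 0.005], [-0.175, -0.985, 0.001], [0.004, -0.001, -1.0]]
wrist_force: [5.9, -2.6, -4.8]
gripper_width: 0.005
```

drive_tool(
  series=[
    [-0.01,0,0,0],
    [-0.02,0,0,0],
    [-0.02,0,0,0],
  ],
)

```text
time_s: 9.25
tcp_pos: [0.57, 0.0402, 0.0886]
ee_rot: [[0.984, -0.175, 0.005], [-0.175, -0.985, 0.001], [0.004, -0.001, -1.0]]
wrist_force: [5.2, -2.5, -4.1]
gripper_width: 0.012
```

drive_tool(
  series=[
    [-0.01,0,0,0],
    [-0.02,0,0,0],
    [-0.02,0,0,0],
  ],
)

```text
time_s: 9.62
tcp_pos: [0.5692, 0.0403, 0.0887]
ee_rot: [[0.985, -0.175, 0.008], [-0.175, -0.985, 0.001], [0.008, -0.002, -1.0]]
wrist_force: [9.3, -5.7, -5.6]
gripper_width: 0.009
```

drive_tool(
  series=[
    [-0.01,0,0,0],
    [-0.02,0,0,0],
    [-0.02,0,0,0],
  ],
)

```text
time_s: 10.0
tcp_pos: [0.5688, 0.0405, 0.089]
ee_rot: [[0.985, -0.174, 0.013], [-0.174, -0.985, 0.001], [0.012, -0.003, -1.0]]
wrist_force: [13.9, -8.0, -9.9]
gripper_width: 0.006
```

drive_tool(
  series=[
    [-0.01,0,0,0],
    [-0.01,0,0,0],
    [-0.01,0,0,0],
  ],
)

```text
time_s: 10.38
tcp_pos: [0.5687, 0.0407, 0.0892]
ee_rot: [[0.985, -0.174, 0.015], [-0.174, -0.985, 0.001], [0.015, -0.004, -1.0]]
wrist_force: [17.1, -9.5, -11.8]
gripper_width: 0.01
```

The force rises against a hard stop after about 10.5 mm of travel, so the key is home. Now I'll withdraw.

drive_tool(
  series=[
    [0.08,0,0,0],
    [0.2,0,0,0],
    [0.4,0,0,0],
    [0.4,0,0,0],
    [0.4,0,0,0],
  ],
)

```text
time_s: 11.0
tcp_pos: [0.6087, 0.0327, 0.0878]
ee_rot: [[0.984, -0.176, -0.002], [-0.176, -0.984, -0.0], [-0.002, 0.0, -1.0]]
wrist_force: [-0.5, -0.7, -0.6]
gripper_width: 0.0
```

drive_tool(
  series=[
    [0,0,-0.4,0],
    [0,0,-0.9,0],
    [0,0,-0.9,0],
    [0,0,-0.9,0],
  ],
)

```text
time_s: 11.5
tcp_pos: [0.6084, 0.0328, 0.1962]
ee_rot: [[0.984, -0.176, -0.001], [-0.176, -0.984, 0.0], [-0.001, -0.0, -1.0]]
wrist_force: [0.7, -0.2, -0.8]
gripper_width: 0.007
```

drive_tool(
  series=[
    [0,-0.4,0,0],
    [0,-0.9,0,0],
    [0,-0.9,0,0],
    [0,-0.9,0,0],
    [0,-0.9,0,0],
  ],
)

```text
time_s: 12.12
tcp_pos: [0.6279, 0.1378, 0.1955]
ee_rot: [[0.984, -0.177, -0.002], [-0.177, -0.984, -0.001], [-0.002, 0.001, -1.0]]
wrist_force: [-0.1, 0.2, 0.8]
gripper_width: 0.003
```

```bash
python3 - <<'E'
from station import telemetry, capture
from h import *
s=telemetry.sense();print(s["tcp_pos"],s["wrist_force"])
c=capture("top")["color"];d=capture("side")["color"]
a=cv2.resize(c[125:265,140:340],None,fx=2.5,fy=2.5,interpolation=cv2.INTER_CUBIC)
b=cv2.resize(d[150:290,210:330],None,fx=2.5,fy=2.5,interpolation=cv2.INTER_CUBIC)
cv2.imwrite("pics/n4.png",np.hstack([a,b])[:,:800])
E
```

```text
[0.627868   0.13783127 0.19546128] [-0.13618531  0.21465253  0.76440976]
```

View pics/n4.png

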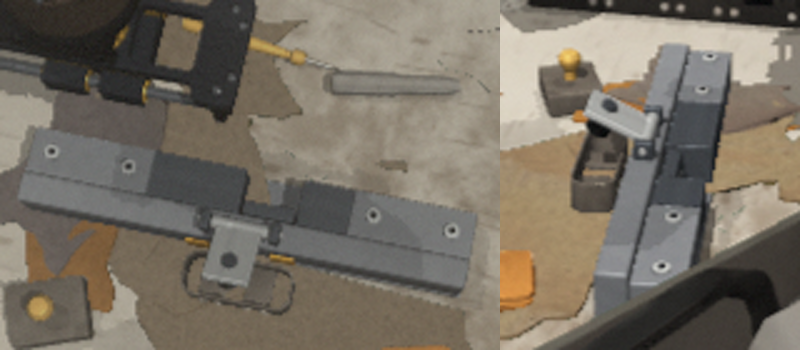

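The jaw is up in the side view, tilted near (620,115). The key is in, the die is in place, and the robot is clear. I'll hand in now.

```bash
python3 -c "
from station import order
print(order.finish_job())"
```

```text
the job is handed in; nothing more can be done
None
```

The jaw is up and the release key is pushed in. I handed the job in at about 12 s of the 54 s allowed.

- **Feeling for the notch:** I slid the closed fingertips along the rail's far edge at about 5–6 N. They dropped into the notch with the fingertip at about rail y = -6 mm. The camera had put the notch centre at about -16 mm, so I centred between the two.
- **Pushing the key:** It moved at about 5–7 N for roughly 10.5 mm, then met a firm stop. The force there rose to about 20 N sideways (about 23 N in all). I then drew the fingers straight out and raised them clear.
- **Last checks:** The final pictures show the jaw tilted up and the key in. The die, punch and weight looked unmoved by eye. The gripper partly hid the scriber and the blanks were only at the edge of the crop, but the fingers went near neither. The wrist force read about zero, so the robot was touching nothing.

No check failed. I did not measure the key's travel or the jaw's angle directly; the travel comes from the tool's movement and the stop.

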